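# Swing the folded leg of a post stand into its detent

## Task

Two folding three-legged post stands stand on the optical table, each with one leg still folded in. Swing the folded leg of the larger stand all the way out until it seats in its end detent, so that the stand is ready to take a post, then take your hand away. Leave the smaller stand's leg folded as it is.

Things in the scene. Friction and masses are not known exactly. Their poses are not given: they have to be found in the camera images.
- large_stand: Larger black stand, fixed to the table: hub 32 mm across, 46 mm high, bore in its top, small metal clamp screw on its +x side, three bar legs. Origin: hub centre, on the table, z up. Two legs are fixed at +50 and -50 degrees from its +x, reaching 103 mm (feet 111). The third turns on an upright pin at (-23, 0) mm, in a fork 18 mm wide, 24.5 mm high, on the hub's -x side.
- large_stand_leg (a joint): Its hinged leg, rad. 0: folded, running from the pin along the stand's -y; grows clockwise seen from above; 1.571: end stop, pointing along the stand's -x. Starts at 0 to 0.25. Hinge friction 0.06 Nm; from 0.6 to 1.2 a spring catch resists with up to 0.3 Nm more (6 N in all at 60 mm from the pin); past 1.35 it draws the leg home and holds it with 0.2 Nm; let go earlier the leg stops short.
- large_stand_leg_tip (a point): Centre of the hinged leg's round rubber foot (16 mm across, 0.5 to 19 mm high), 80 mm from the pin, 12.5 mm above the table. The leg is a bar 14 mm wide, 6.5 to 18.5 mm above the table. When folded there is about 55 mm of free room on its inner side (the stand's +x side), 62 mm from the pin, before the next fixed leg.
- small_stand_leg_tip (a point): Centre of the rubber foot (13 mm across) of the smaller stand's folded leg, 12.5 mm above the table. Same make of stand: hub 26 mm across, 30 mm high, fixed legs reaching 71 mm from its centre, leg bar 11 mm wide, foot 52 mm from its pin. This leg can turn too and must stay where it is.

How it is judged:
At the end, for the whole second after the job is handed in: The larger stand's hinged leg is at rest fully out in its end detent (joint above 1.48 rad, that is within about 5 degrees of the stop at 1.571), and the smaller stand's leg is still folded (its foot within 10 mm of where it began) (value of joint large_stand_leg above 1.48 rad and velocity of joint large_stand_leg below 0.05 rad/s and distance of small_stand_leg_tip from where it was at the start of the episode below 0.01 m); the robot touches nothing.
It fails at once if the smaller stand's folded leg is swung (its foot moved more than 10 mm) (distance of small_stand_leg_tip from where it was at the start of the episode above 0.01 m).
It also fails if it takes over 32 s, if anything falls off the work surface, if the arm or the gripper's body presses on something with over 40 N, if the wrist force passes 120 N, or if a joint passes its speed limit or range.

## Robot

A 6-joint arm with a two-finger parallel gripper is mounted at the origin on a cart in front of the work surface, level with it; the furniture and walls round the work are solid. World frame = base frame: x ahead of the robot, y to its left, z up, the work surface at z = 0. Lengths are in m, angles in rad, forces in N, time in s.
With the tool pointing down it reaches from about 0.4 to 0.825 m from the base axis. Payload 7 kg.
Tool frame: the origin (TCP) lies on the centre line of the jaws, within the pads' length; the fingertips stand 22 mm ahead of it and the grasp point (between the pads) lies 3 mm ahead of it (arm.tcp_to_tips is the distance from the TCP to the fingertips, in m); z points along the fingers, y is the line along which they close (so a half turn about z gives the same grasp; the last joint's range is limited). The gripper opens to 88 mm and grips with 3 to 60 N. Pads are 19 mm wide; open, the fingers measure 130 mm over their backs; the gripper's body (78 mm by 193 mm) begins 47 mm behind the grasp point.
Start: joints at [-0.955, 0.359, 0.012, 0, -1.224, -0.288], TCP at [0.217, -0.639, 0.249] pointing down, gripper open.
Joint ranges: [-3.07, 3.07], [-1.43, 2.12], [-1.02, 1.25], [-3.03, 1.67], [-3.05, -0], [-3.03, 3.03]. Speed limits (rad/s): [2.39, 2.39, 3.01, 3.14, 3.14, 3.14].

## Interface

Orientations are given as [roll, pitch, yaw] about the fixed x, y, z axes, in that order (R = Rz(yaw) Ry(pitch) Rx(roll)).
In Python, from station import arm gives the robot as it stands.
- The arm moves only by the tool jog_arm, never from a script. Its argument "targets" is a list of rows, each an object of numbers: "dx", "dy", "dz": the shift along the tool's x, y, z in mm; "rx", "ry", "rz": the turn, a rotation vector about the tool's x, y, z in rad; "gripper": the closure, from 0 (fully open) to 1 (shut). In form: [{"dx": .., "dy": .., "dz": .., "rx": .., "ry": .., "rz": .., "gripper": ..}, ...]. A call has exactly 8 rows; each row is the pose to reach, as a shift and turn from the pose commanded when the call began, along the tool's axes at that moment; what a row does not reach only later rows make up. A row lasts 1/12 s, in which the tool goes at most 41.7 mm and 7.16 degrees, less where a joint would pass 70% of its speed; a pose out of reach is approached as far as the arm can. A call with a gripper value outside its range is refused whole. The fingers move at their own pace and stop on an object; "force" is the grip in N (left out, the last holds). Time passes only in rows, so rows that repeat a pose let the fingers close, or fill a call up. It gives the time, the measured TCP pose, the force, the opening and the grip force at its end, in the units of the state.
- arm.get_state(): the state, without advancing time (a new reading comes with each control period).
- arm.grab_frame(name): name is "scene" or "side" or "wrist"; returns a dict with "frame" (400x640x3 uint8, red, green, blue), "z_map" (400x640 float32, m along the optical axis (not along the pixel's ray), 0 where there is no reading), "fx", "fy", "cx", "cy" (pixels), "view" (4x4, takes a point from world to camera coordinates). Camera axes: x right, y down, z forward; pixel columns grow to the right and rows downward; lengths in m; the calibration is good to about 2 mm. A picture is of the moment at which its call begins.
- arm.job_done(): hands the job in; it is judged then, once.
The state is a dict: "t": time; "q": joint angles; "qd": joint speeds; "joint_efforts": joint torques, N m; "eef_pos": TCP position; "ee_rot": TCP orientation; "force": force on the tool from outside, world axes, zero at the start; "moment": the same for the moment, N m; "width": finger opening in m; "gripper_force": force on a finger pad.
Only numpy, scipy, OpenCV 4.12 (cv2) and the standard library are available. Lean on these libraries where they do the work, as an engineer would, in place of code of your own. Each camera call takes 0.05 s, during which the arm holds its last target. There are 200 camera calls.

## Working session

There is one attempt and no reset: what is moved stays moved. The work goes in short steps, Python scripts to look and compute and a tool call to move; the robot and the scene stay as the last step left them, time stands still between calls to the robot, and variables do not carry over. Pictures are saved under pics/ and viewed, at most 10 in all, crops included, and the job is handed in when it is done.

Besides the shell and the picture viewer there is one more tool, called after ">>>" in YAML: its name, and indented under it one key for each argument. jog_arm: Moves the arm, as the interface text tells. Its arguments: {"type":"object","properties":{"targets":{"type":"array","items":{"type":"object","properties":{"dx":{"type":"number"},"dy":{"type":"number"},"dz":{"type":"number"},"rx":{"type":"number"},"ry":{"type":"number"},"rz":{"type":"number"},"gripper":{"type":"number"}}}},"force":{"type":"number"}},"required":["targets"]}

```bash
mkdir -p pics
cat > h.py <<'E'
import numpy as np, cv2
from station import arm
def grab(n,save=None):
    f=arm.grab_frame(n)
    if save: cv2.imwrite('pics/'+save,f['frame'][:,:,::-1])
    return f
def ray(f,u,v,z):
    T=np.linalg.inv(f['view']); d=T[:3,:3]@np.array([(u-f['cx'])/f['fx'],(v-f['cy'])/f['fy'],1]); o=T[:3,3]
    return o+d*(z-o[2])/d[2]
def cloud(f):
    v,u=np.mgrid[:400,:640]; z=f['z_map']
    p=np.stack([(u-f['cx'])/f['fx']*z,(v-f['cy'])/f['fy']*z,z,np.ones_like(z)],-1)
    return (p@np.linalg.inv(f['view']).T)[...,:3]
def px(f,p):
    c=f['view']@np.append(p,1); return f['fx']*c[0]/c[2]+f['cx'],f['fy']*c[1]/c[2]+f['cy']
E
python3 - <<'E'
from h import *
a=grab('scene');b=grab('side')
np.savez('f.npz',a=a['frame'])
cv2.imwrite('pics/a.png',cv2.resize(a['frame'][:,:,::-1],(800,500)))
cv2.imwrite('pics/b.png',cv2.resize(b['frame'][:,:,::-1],(800,500)))
for f in (a,b):
    T=np.linalg.inv(f['view']);print(T[:3,3],T[:3,2],f['fx'])
s=arm.get_state();print(s['t'],s['eef_pos'],s['ee_rot'],s['width'])
E
```

```text
[-0.058523   -0.55377787  0.58545071] [ 0.64680539  0.455794   -0.61146923] 387.1642926646767
[0.48058029 0.59176653 0.42055336] [ 0.04570772 -0.89471937 -0.44428375] 393.9606125069806
0.1 [ 0.21715458 -0.6386848   0.24770304] [ 3.14008086e+00 -1.62848209e-04 -2.81393222e+00] 0.08739738179006165
```

View pics/a.png

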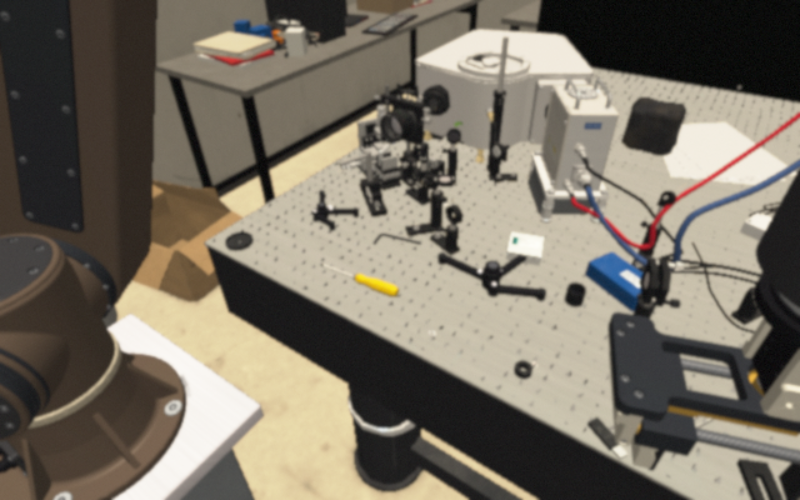

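View pics/b.png

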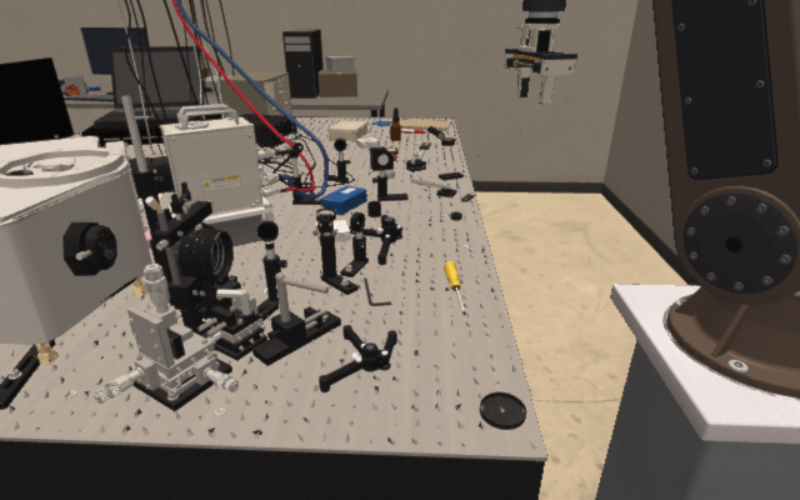

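The scene view shows one stand at about (491,278) and another at (323,210), in 800x500 pixels. The side view shows them at (388,232) and (370,357). Next I build top-down views on the leg plane.

Run:
```python
from h import *
a=grab('scene');b=grab('side')
k=0.8
def top(f,c,h=0.013,S=2.0,half=0.14):
    n=int(2*half*1000*S/2)*1; g=np.linspace(-half,half,380)
    X,Y=np.meshgrid(c[0]-g*-1*-1*1,c[1]-g)  # placeholder grid
    # rows: x decreasing downwards, cols: y decreasing to right
    Xg,Yg=np.meshgrid(c[0]-g,c[1]-g,indexing='ij')
    P=np.stack([Xg,Yg,np.full_like(Xg,h),np.ones_like(Xg)],-1)@f['view'].T
    u=f['fx']*P[...,0]/P[...,2]+f['cx'];v=f['fy']*P[...,1]/P[...,2]+f['cy']
    return cv2.remap(f['frame'][:,:,::-1].copy(),u.astype('f4'),v.astype('f4'),1)
A=ray(a,491*k,278*k,.03);B=ray(a,323*k,212*k,.02)
print(A,B,ray(b,388*k,232*k,.03),ray(b,370*k,357*k,.02))
im=np.vstack([np.hstack([top(a,A),top(b,A)]),np.hstack([top(a,B),top(b,B)])])
cv2.imwrite('pics/c.png',cv2.resize(im,(600,600)))
```

```text
[ 0.5277409 -0.324026   0.03     ] [0.53215292 0.06245434 0.02      ] [ 0.54263113 -0.28670532  0.03      ] [0.54150023 0.08665015 0.02      ]
```

View pics/c.png

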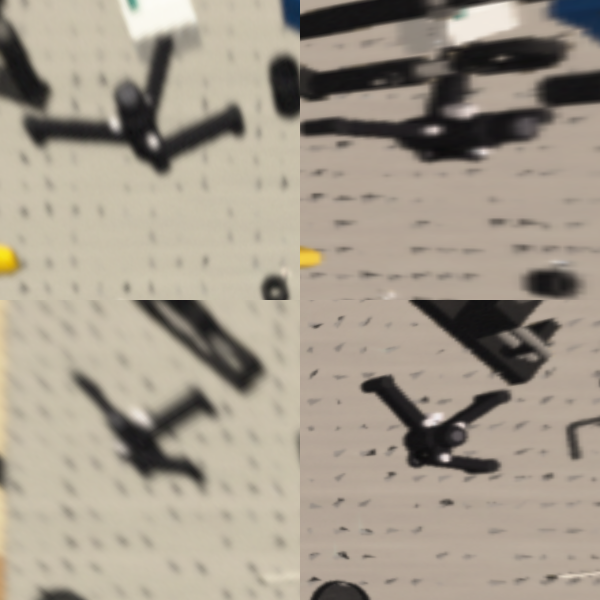

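The upper stand is the larger one: its fixed legs point left and up in the view, the fork is at (165,155), and the hinged leg reaches (238,118). Next I check obstacle heights and refine the position.

Run:
```python
from h import *
a=grab('scene');b=grab('side')
P=np.vstack([cloud(f)[f['z_map']>0] for f in (a,b)])
H=np.full((16,18),-1)
for p in P[(P[:,2]<.45)]:
    i=int((0.80-p[0])//.03);j=int((-0.10-p[1])//.03)
    if 0<=i<16 and 0<=j<18:H[i,j]=max(H[i,j],int(p[2]*1000))
print('cols y from -0.10 step -.03; rows x from .80 step -.03');print(H)
c=cloud(a);m=(a['z_map']>0)&(np.hypot(c[...,0]-.523,c[...,1]+.336)<.13)&(c[...,2]>.009)&(c[...,2]<.022)&(a['frame'].max(2)<70)
d=np.rint((c[m]-[.523,-.336,0])*1000/8).astype(int)
g=np.zeros((31,31),int);np.add.at(g,(15-d[:,0].clip(-15,15),15-d[:,1].clip(-15,15)),1)
for r in g:print(''.join('.' if x==0 else '#' for x in r))
m2=(a['z_map']>0)&(np.hypot(c[...,0]-.523,c[...,1]+.336)<.13)&(c[...,2]>.04)&(c[...,2]<.05);print(c[m2].mean(0),m2.sum(),c[m2].std(0))
cv2.imwrite('pics/w0.png',arm.grab_frame('wrist')['frame'][:,:,::-1])
```

```text
cols y from -0.10 step -.03; rows x from .80 step -.03
[[  5   2   1   1   1   2  65 229 217 165 132 133 107 139 157 147 167 178]
 [  2   4   1   1   1   1   1  64  89 166 157 135  56 144 146 150 166 166]
 [  1   1   0   1   1   1   0   1   1 163 159   1  49  89  93 150 151   6]
 [  1   1   4   4   3   1  22  21  22   1   0  30  34  34  33 123   1   2]
 [104 120 120   1   1   3  22  22  22   1   1  33  34  34  35  33   0   1]
 [129 129 124   1   1   4  22  22  22  18   1  13  33  34  34  32   1   2]
 [115 120 120 109  98   5   4  18  17   1   1  29  28  25 129 129 127   1]
 [  9   5  53 101  98   1  32  18   0  17  18  30  28   0 129 128  91   1]
 [  1   4   0  19  19  18  46  47  19  19  19   1   4   2 124 125  84   2]
 [  4   4   4   6   4   2  31  41  18   6   5   4   0   2   6  10   0   1]
 [  2   5   5   3   5   4   1   1   1   1   1   1   1   1   2   3   0   1]
 [  4   3   3   1   4   1   1   4   0   3   4   3   5   1   3   3   3   3]
 [ 19  20  21  19   4   1   1   3   4   3   4  11   5   3   4  10   9  10]
 [  1   3   4   3   4   5   5   4   4   1  12  11   5   3   5   8   9 
[... 523 characters left out ...]
......####......
##########.........######......
############..##.#####.........
...........###.#####...........
.............#####.............
.............###...............
...............................
...............................
...............................
...............................
...............................
...............................
...............................
...............................
...............................
...............................
...............................
...............................
...............................
...............................
[ 0.54355878 -0.31182196  0.04425231] 97 [0.01193244 0.02411598 0.00159396]
```

>>> jog_arm:
  targets:
    - {"dx": -36, "dy": 12.5, "gripper": 1}
    - {"dx": -72, "dy": 25, "gripper": 1}
    - {"dx": -108, "dy": 37.5, "gripper": 1}
    - {"dx": -144, "dy": 50, "gripper": 1}
    - {"dx": -180, "dy": 62.5, "gripper": 1}
    - {"dx": -216, "dy": 75, "gripper": 1}
    - {"dx": -252, "dy": 87.5, "gripper": 1}
    - {"dx": -288, "dy": 100, "gripper": 1}
  force: 20

```text
invalid input at $.targets[0]: expected keys dx, dy, dz, rx, ry, rz, gripper
```

>>> jog_arm:
  targets:
    - {"dx": -30, "dy": 10, "dz": 10, "gripper": 1}
    - {"dx": -60, "dy": 20, "dz": 20, "gripper": 1}
    - {"dx": -90, "dy": 30, "dz": 30, "gripper": 1}
    - {"dx": -117, "dy": 41, "dz": 40, "gripper": 1}
    - {"dx": -117, "dy": 41, "dz": 50, "gripper": 1}
    - {"dx": -117, "dy": 41, "dz": 50, "gripper": 1}
    - {"dx": -117, "dy": 41, "dz": 50, "gripper": 1}
    - {"dx": -117, "dy": 41, "dz": 50, "gripper": 1}

```text
invalid input at $.targets[0]: expected keys dx, dy, dz, rx, ry, rz, gripper
```

Run:
```python
from h import *
s=arm.get_state();print(s['t'],s['eef_pos'],s['ee_rot'],s['width'],s['force'])
w=grab('wrist','w1.png')
T=np.linalg.inv(w['view']);print(T[:3,3],T[:3,2])
c=cloud(w);ok=w['z_map']>0;print(ok.sum())
for lo,hi in((.009,.022),(.038,.05)):
    m=ok&(np.hypot(c[...,0]-.535,c[...,1]+.336)<.13)&(c[...,2]>lo)&(c[...,2]<hi)&(w['frame'].max(2)<90)
    d=np.rint((c[m]-[.523,-.336,0])*1000/5).astype(int)
    g=np.zeros((41,41),int);np.add.at(g,(20-d[:,0].clip(-20,20),20-d[:,1].clip(-20,20)),1)
    for r in g:print(''.join('.' if x==0 else '#' for x in r))
```

```text
0.35 [ 0.21726097 -0.63895977  0.24835554] [ 3.14122648e+00 -7.81531062e-05 -2.81382813e+00] 0.08775968796271058 [0.60807778 0.53745829 0.07275378]
[ 0.14887339 -0.66280495  0.38381276] [ 0.25520659  0.08730166 -0.96293718]
254507
.........................................
.........................................
.........................................
.........................................
.........................................
.........................................
.........................................
.........................................
.........................................
.........................................
.........................................
.........................................
.........................................
.........................................
.........................................
.........................................
.........................................
.........................................
.........................................
.........................................
.............................
[... 1874 characters left out ...]
............................
.........................................
.........................................
.........................................
.........................................
.........................................
.........................................
.........................................
.........................................
.........................................
.........................................
.........................................
.........................................
.........................................
.........................................
.........................................
.........................................
```

View pics/w1.png

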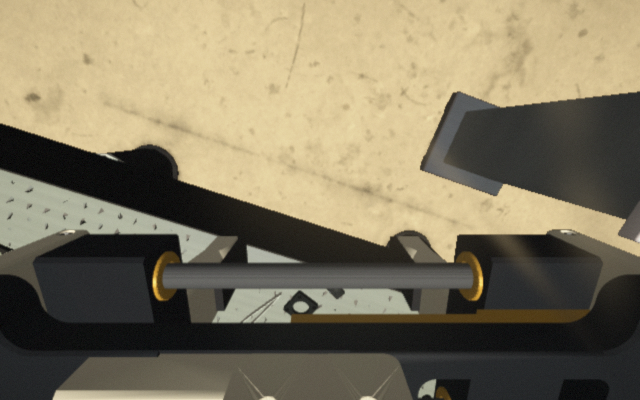

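The picture shows the open fingers at the bottom of the wrist view, with floor and table edge behind. The rows need all keys, so I resend the moves.

>>> jog_arm:
  targets:
    - {"dx": -36, "dy": 12.5, "dz": 0, "rx": 0, "ry": 0, "rz": 0, "gripper": 1}
    - {"dx": -72, "dy": 25, "dz": 0, "rx": 0, "ry": 0, "rz": 0, "gripper": 1}
    - {"dx": -108, "dy": 37.5, "dz": 0, "rx": 0, "ry": 0, "rz": 0, "gripper": 1}
    - {"dx": -144, "dy": 50, "dz": 0, "rx": 0, "ry": 0, "rz": 0, "gripper": 1}
    - {"dx": -180, "dy": 62.5, "dz": 0, "rx": 0, "ry": 0, "rz": 0, "gripper": 1}
    - {"dx": -216, "dy": 75, "dz": 0, "rx": 0, "ry": 0, "rz": 0, "gripper": 1}
    - {"dx": -252, "dy": 87.5, "dz": 0, "rx": 0, "ry": 0, "rz": 0, "gripper": 1}
    - {"dx": -288, "dy": 100, "dz": 0, "rx": 0, "ry": 0, "rz": 0, "gripper": 1}
  force: 20

```text
t: 1.07
eef_pos: [0.4591, -0.4503, 0.2489]
ee_rot: [-3.141, 0.0, -2.814]
force: [0.3, -0.8, 0.4]
width: 0.0402
gripper_force: 0.0
```

>>> jog_arm:
  targets:
    - {"dx": -30, "dy": 10, "dz": 0, "rx": 0, "ry": 0, "rz": 0, "gripper": 1}
    - {"dx": -60, "dy": 20, "dz": 0, "rx": 0, "ry": 0, "rz": 0, "gripper": 1}
    - {"dx": -90, "dy": 30, "dz": 10, "rx": 0, "ry": 0, "rz": 0, "gripper": 1}
    - {"dx": -117, "dy": 41, "dz": 20, "rx": 0, "ry": 0, "rz": 0, "gripper": 1}
    - {"dx": -117, "dy": 41, "dz": 30, "rx": 0, "ry": 0, "rz": 0, "gripper": 1}
    - {"dx": -117, "dy": 41, "dz": 30, "rx": 0, "ry": 0, "rz": 0, "gripper": 1}
    - {"dx": -117, "dy": 41, "dz": 30, "rx": 0, "ry": 0, "rz": 0, "gripper": 1}
    - {"dx": -117, "dy": 41, "dz": 30, "rx": 0, "ry": 0, "rz": 0, "gripper": 1}

```text
t: 1.73
eef_pos: [0.5549, -0.3759, 0.2192]
ee_rot: [-3.141, 0.0, -2.814]
force: [0.4, -0.3, 0.4]
width: 0.0005
gripper_force: 0.0
```

Run:
```python
from h import *
s=arm.get_state();print(s['t'],s['eef_pos'],s['ee_rot'],s['width'],s['force'])
w=grab('wrist','w2.png')
T=np.linalg.inv(w['view']);print(T[:3,3],T[:3,2])
c=cloud(w);ok=w['z_map']>0;print(ok.sum())
for lo,hi in((.009,.022),(.038,.05)):
    m=ok&(np.hypot(c[...,0]-.535,c[...,1]+.336)<.13)&(c[...,2]>lo)&(c[...,2]<hi)&(w['frame'].max(2)<90)
    d=np.rint((c[m]-[.523,-.336,0])*1000/5).astype(int)
    g=np.zeros((41,41),int);np.add.at(g,(20-d[:,0].clip(-20,20),20-d[:,1].clip(-20,20)),1)
    for r in g:
        if r.sum():print(''.join('.' if x==0 else '#' for x in r))
        else: print()
```

```text
1.7333 [ 0.55492914 -0.3758767   0.21922257] [-3.14102562e+00  1.24605526e-04 -2.81432304e+00] 0.0005277012279097621 [ 0.39869719 -0.25171138  0.44364128]
[ 0.48646463 -0.39956826  0.35468242] [ 0.25567947  0.08635959 -0.96289669]
254530
.......................#.................


.....................#...................
..................###....................
.................####...................#
.................####...................#
.................####...................#
.................####...................#
#...............####....................#
................####....................#
..................##.............#......#
................####...........#####.....
#................##..........#######.....
#############.....##.......#########.....
############.......#.....#########.......
#############......#...########..........
...##########......#.########............
..................#########..............
................#########................
................###.###..................
..................###....................




























#........................................



................#........................
..............#####......................
..............##.###.....................
..............##..##.....................
..............######.....................
..............#####......................
```

View pics/w2.png

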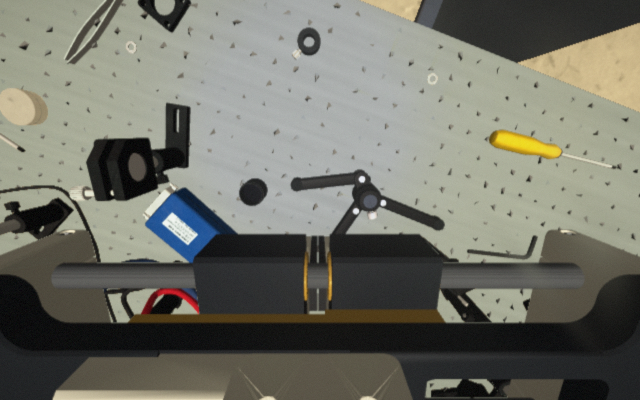

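The wrist view shows the hinged foot at (297,184), the pin at (361,179), the hub bore at (369,200) and a fixed foot at (440,224).

Run:
```python
from h import *
w=grab('wrist');c=cloud(w)
pin=ray(w,361,179,.0245);foot=ray(w,297,184,.019);hub=ray(w,369,200,.046);fx=ray(w,440,224,.019)
print(pin,foot,hub,fx)
for u,v in((361,179),(297,184),(330,181),(440,224),(376,194)):print(c[v,u])
print('pin-hub',np.hypot(*(pin-hub)[:2]),'foot-pin',np.hypot(*(foot-pin)[:2]))
yaw=np.arctan2(*(hub-pin)[[1,0]]);lg=np.arctan2(*(foot-pin)[[1,0]]);fa=np.arctan2(*(fx-hub)[[1,0]])
print(np.degrees([yaw,fa-np.radians(50),lg]))
```

```text
[ 0.52568089 -0.33113989  0.0245    ] [ 0.5574392  -0.40236365  0.019     ] [ 0.54296915 -0.31806567  0.046     ] [ 0.54827074 -0.21307039  0.019     ]
[ 0.52571275 -0.33108433  0.02423229]
[ 0.55700848 -0.40234764  0.02103574]
[ 0.54102279 -0.36503331  0.01803679]
[ 0.54857954 -0.21213935  0.01732431]
[ 0.53379744 -0.31311312  0.04605227]
pin-hub 0.02167531719222156 foot-pin 0.07798341500847528
[ 37.09835519  37.10938628 -65.96815492]
```

>>> jog_arm:
  targets:
    - {"dx": -10, "dy": -4, "dz": 20, "rx": 0, "ry": 0, "rz": -0.04, "gripper": 1}
    - {"dx": -20, "dy": -7, "dz": 50, "rx": 0, "ry": 0, "rz": -0.09, "gripper": 1}
    - {"dx": -20, "dy": -7, "dz": 80, "rx": 0, "ry": 0, "rz": -0.09, "gripper": 1}
    - {"dx": -20, "dy": -7, "dz": 110, "rx": 0, "ry": 0, "rz": -0.09, "gripper": 1}
    - {"dx": -20, "dy": -7, "dz": 135, "rx": 0, "ry": 0, "rz": -0.09, "gripper": 1}
    - {"dx": -20, "dy": -7, "dz": 140, "rx": 0, "ry": 0, "rz": -0.09, "gripper": 1}
    - {"dx": -20, "dy": -7, "dz": 140, "rx": 0, "ry": 0, "rz": -0.09, "gripper": 1}
    - {"dx": -20, "dy": -7, "dz": 140, "rx": 0, "ry": 0, "rz": -0.09, "gripper": 1}

```text
t: 2.5
eef_pos: [0.5771, -0.3763, 0.0802]
ee_rot: [-3.14, 0.001, -2.724]
force: [0.7, -1.0, -0.3]
width: 0.0002
gripper_force: 0.0
```

Run:
```python
from h import *
s=arm.get_state();print(s['t'],s['eef_pos'],s['ee_rot'],s['force'])
a=grab('scene');b=grab('side');w=grab('wrist')
o=[]
for f,h,r in((a,.03,90),(b,.03,70)):
    u,v=map(int,px(f,[.56,-.36,h])); o.append(cv2.resize(f['frame'][max(v-60,0):v+60,max(u-80,0):u+80,::-1],(400,300),interpolation=2))
o.append(cv2.resize(w['frame'][150:390,160:480,::-1],(400,300)))
im=np.vstack([np.hstack(o[:2]),np.hstack([o[2],o[2]*0])]);cv2.imwrite('pics/d.png',im)
```

```text
2.5 [ 0.57706735 -0.37629453  0.08015096] [-3.14008237e+00  7.81331185e-04 -2.72402414e+00] [ 0.7389392  -1.0117651  -0.32353879]
```

View pics/d.png

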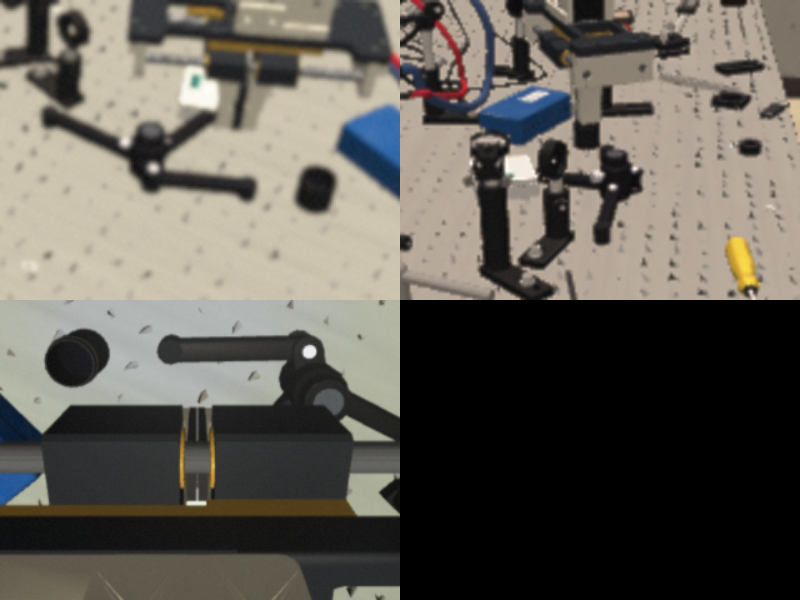

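The wrist crop shows the leg parallel to the finger line, with the fingers on its inner side. Now I descend.

>>> jog_arm:
  targets:
    - {"dx": 0, "dy": 0, "dz": 10, "rx": 0, "ry": 0, "rz": 0, "gripper": 1}
    - {"dx": 0, "dy": 0, "dz": 20, "rx": 0, "ry": 0, "rz": 0, "gripper": 1}
    - {"dx": 0, "dy": 0, "dz": 28, "rx": 0, "ry": 0, "rz": 0, "gripper": 1}
    - {"dx": 0, "dy": 0, "dz": 36, "rx": 0, "ry": 0, "rz": 0, "gripper": 1}
    - {"dx": 0, "dy": 0, "dz": 42, "rx": 0, "ry": 0, "rz": 0, "gripper": 1}
    - {"dx": 0, "dy": 0, "dz": 46, "rx": 0, "ry": 0, "rz": 0, "gripper": 1}
    - {"dx": 0, "dy": 0, "dz": 49, "rx": 0, "ry": 0, "rz": 0, "gripper": 1}
    - {"dx": 0, "dy": 0, "dz": 49, "rx": 0, "ry": 0, "rz": 0, "gripper": 1}

```text
t: 3.32
eef_pos: [0.5762, -0.3752, 0.0286]
ee_rot: [3.141, -0.001, -2.724]
force: [0.1, 0.8, 0.4]
width: 0.0005
gripper_force: 0.0
```

```bash
cat > plan.py <<'E'
# rows for an arc about the pin: leg angles th (deg, world), finger centre at radius r and offset o on inner side
from h import *
import sys
from scipy.spatial.transform import Rotation as Ro
def plan(t0,t1,r=.062,o=.0165,n=8):
    s=arm.get_state();p=np.array(s['eef_pos']);R=Ro.from_euler('xyz',s['ee_rot']);pin=np.array([.5257,-.331])
    print(s['t'],p,s['force'])
    for th in np.radians(np.linspace(t0,t1,n+1)[1:]):
        q=pin+r*np.array([np.cos(th),np.sin(th)])+o*np.array([-np.sin(th),np.cos(th)])
        d=R.inv().apply([*(q-p[:2]),.031-p[2]])*1000
        W=Ro.from_euler('xyz',[np.pi,0,th+np.pi/2-np.pi])  # tool y along -leg
        rv=(R.inv()*W).as_rotvec()
        print(np.round(np.degrees(th),1),d.round(1),rv.round(3))
plan(*map(float,sys.argv[1:5]))
E
python3 plan.py -66 -100 .062 .0165
```

```text
3.3167 [ 0.57619154 -0.37520887  0.02860739] [0.06109989 0.79349215 0.43002371]
-70.2 [16.3 -2.1 -2.4] [ 0.001 -0.001  0.073]
-74.5 [21.  -2.9 -2.4] [ 0.001 -0.001  0.147]
-78.8 [25.7 -3.2 -2.4] [ 0.001 -0.001  0.221]
-83.0 [30.5 -3.2 -2.4] [ 0.001 -0.001  0.296]
-87.2 [35.2 -2.9 -2.4] [ 0.001 -0.001  0.37 ]
-91.5 [39.9 -2.2 -2.4] [ 0.001 -0.001  0.444]
-95.8 [44.6 -1.1 -2.4] [ 0.001 -0.001  0.518]
-100.0 [49.1  0.2 -2.3] [ 0.001 -0.001  0.592]
```

>>> jog_arm:
  targets:
    - {"dx": 8, "dy": -1, "dz": -2, "rx": 0, "ry": 0, "rz": 0.02, "gripper": 1}
    - {"dx": 16, "dy": -2, "dz": -2, "rx": 0, "ry": 0, "rz": 0.07, "gripper": 1}
    - {"dx": 21, "dy": -3, "dz": -2, "rx": 0, "ry": 0, "rz": 0.15, "gripper": 1}
    - {"dx": 25.5, "dy": -3, "dz": -2, "rx": 0, "ry": 0, "rz": 0.22, "gripper": 1}
    - {"dx": 30.5, "dy": -3, "dz": -2, "rx": 0, "ry": 0, "rz": 0.3, "gripper": 1}
    - {"dx": 35, "dy": -3, "dz": -2, "rx": 0, "ry": 0, "rz": 0.37, "gripper": 1}
    - {"dx": 40, "dy": -2, "dz": -2, "rx": 0, "ry": 0, "rz": 0.44, "gripper": 1}
    - {"dx": 44.5, "dy": -1, "dz": -2, "rx": 0, "ry": 0, "rz": 0.52, "gripper": 1}

```text
t: 3.98
eef_pos: [0.5365, -0.395, 0.0325]
ee_rot: [-3.141, 0.002, 3.035]
force: [2.6, -0.5, -0.9]
width: 0.0006
gripper_force: 1.2
```

```bash
python3 plan.py -95.8 -126 .062 .0165
python3 - <<'E'
from h import *
w=grab('wrist');cv2.imwrite('pics/e.png',w['frame'][100:390,160:560,::-1])
E
```

```text
3.9833 [ 0.53649623 -0.39502864  0.03254437] [ 2.6041466  -0.46706059 -0.85488568]
-99.6 [ 4.8 -0.4  1.5] [-0.001  0.002  0.06 ]
-103.4 [ 9.  -1.1  1.5] [-0.001  0.002  0.126]
-107.1 [13.2 -1.5  1.5] [-0.     0.002  0.192]
-110.9 [17.4 -1.6  1.5] [-0.     0.002  0.258]
-114.7 [21.7 -1.5  1.5] [-0.     0.002  0.324]
-118.5 [25.9 -1.1  1.5] [-0.     0.002  0.39 ]
-122.2 [30.  -0.4  1.5] [-0.     0.002  0.456]
-126.0 [34.1  0.5  1.5] [-0.     0.002  0.522]
```

View pics/e.png

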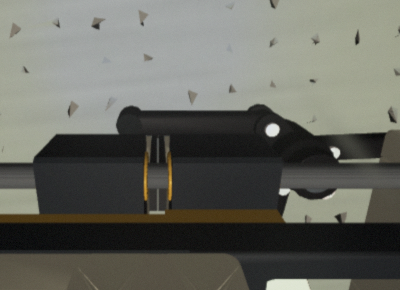

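The leg, from (130,118) to (262,118) in the crop, is moving with the fingers. I continue the arc.

>>> jog_arm:
  targets:
    - {"dx": 5, "dy": 0, "dz": 1, "rx": 0, "ry": 0, "rz": 0.06, "gripper": 1}
    - {"dx": 9, "dy": -1, "dz": 1, "rx": 0, "ry": 0, "rz": 0.13, "gripper": 1}
    - {"dx": 13, "dy": -1.5, "dz": 1, "rx": 0, "ry": 0, "rz": 0.19, "gripper": 1}
    - {"dx": 17.5, "dy": -1.5, "dz": 1, "rx": 0, "ry": 0, "rz": 0.26, "gripper": 1}
    - {"dx": 21.5, "dy": -1.5, "dz": 1, "rx": 0, "ry": 0, "rz": 0.32, "gripper": 1}
    - {"dx": 26, "dy": -1, "dz": 1, "rx": 0, "ry": 0, "rz": 0.39, "gripper": 1}
    - {"dx": 30, "dy": -0.5, "dz": 1, "rx": 0, "ry": 0, "rz": 0.46, "gripper": 1}
    - {"dx": 34, "dy": 0.5, "dz": 1, "rx": 0, "ry": 0, "rz": 0.52, "gripper": 1}

```text
t: 4.7
eef_pos: [0.5027, -0.3909, 0.0315]
ee_rot: [3.141, 0.002, 2.517]
force: [-0.9, 0.1, 0.4]
width: 0.0008
gripper_force: 0.0
```

```bash
python3 plan.py -126 -141 .062 .0165
```

```text
4.7 [ 0.50271246 -0.39089425  0.0315106 ] [-0.85091553  0.09809559  0.37234719]
-127.9 [ 2.1 -0.5  0.5] [0.    0.002 0.036]
-129.8 [ 4.2 -1.   0.5] [0.    0.002 0.069]
-131.6 [ 6.3 -1.3  0.5] [0.    0.002 0.102]
-133.5 [ 8.3 -1.6  0.5] [0.    0.002 0.135]
-135.4 [10.4 -1.9  0.5] [0.    0.002 0.167]
-137.2 [12.5 -2.   0.5] [0.    0.002 0.2  ]
-139.1 [14.6 -2.1  0.5] [0.    0.002 0.233]
-141.0 [16.7 -2.1  0.5] [0.    0.002 0.265]
```

>>> jog_arm:
  targets:
    - {"dx": 2, "dy": -0.5, "dz": 0.5, "rx": 0, "ry": 0, "rz": 0.03, "gripper": 1}
    - {"dx": 4, "dy": -1, "dz": 0.5, "rx": 0, "ry": 0, "rz": 0.07, "gripper": 1}
    - {"dx": 6, "dy": -1.5, "dz": 0.5, "rx": 0, "ry": 0, "rz": 0.1, "gripper": 1}
    - {"dx": 8.5, "dy": -1.5, "dz": 0.5, "rx": 0, "ry": 0, "rz": 0.13, "gripper": 1}
    - {"dx": 10.5, "dy": -2, "dz": 0.5, "rx": 0, "ry": 0, "rz": 0.17, "gripper": 1}
    - {"dx": 12.5, "dy": -2, "dz": 0.5, "rx": 0, "ry": 0, "rz": 0.2, "gripper": 1}
    - {"dx": 14, "dy": -2, "dz": 0.5, "rx": 0, "ry": 0, "rz": 0.23, "gripper": 1}
    - {"dx": 14, "dy": -2, "dz": 0.5, "rx": 0, "ry": 0, "rz": 0.23, "gripper": 1}

```text
t: 5.37
eef_pos: [0.4896, -0.3839, 0.0307]
ee_rot: [3.141, 0.0, 2.289]
force: [-0.1, 0.3, 0.2]
width: 0.0005
gripper_force: 0.0
```

Run:
```python
from h import *
w=grab('wrist');cv2.imwrite('pics/g.png',w['frame'][100:390,160:560,::-1]);print(arm.get_state()['force'])
```

```text
[ 0.72396283 -0.36007958 -0.09033564]
```

View pics/g.png

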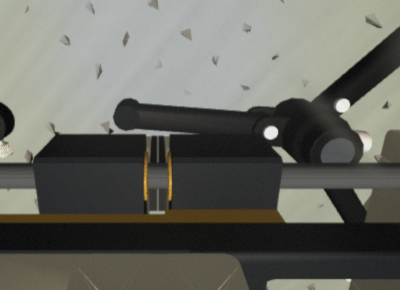

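The leg, from (125,112) to (265,122), runs ahead of the fingers with no contact, so it has snapped home. I back off, lift, and check.

>>> jog_arm:
  targets:
    - {"dx": -4, "dy": 0, "dz": 0, "rx": 0, "ry": 0, "rz": 0, "gripper": 1}
    - {"dx": -8, "dy": 0, "dz": -3, "rx": 0, "ry": 0, "rz": 0, "gripper": 1}
    - {"dx": -8, "dy": 0, "dz": -20, "rx": 0, "ry": 0, "rz": 0, "gripper": 1}
    - {"dx": -8, "dy": 0, "dz": -45, "rx": 0, "ry": 0, "rz": 0, "gripper": 1}
    - {"dx": -8, "dy": 0, "dz": -75, "rx": 0, "ry": 0, "rz": 0, "gripper": 1}
    - {"dx": -8, "dy": 0, "dz": -105, "rx": 0, "ry": 0, "rz": 0, "gripper": 1}
    - {"dx": -8, "dy": 0, "dz": -130, "rx": 0, "ry": 0, "rz": 0, "gripper": 1}
    - {"dx": -8, "dy": 0, "dz": -140, "rx": 0, "ry": 0, "rz": 0, "gripper": 1}

```text
t: 6.08
eef_pos: [0.497, -0.3912, 0.1749]
ee_rot: [3.14, 0.006, 2.291]
force: [0.8, -0.6, 0.9]
width: 0.0005
gripper_force: 0.0
```

Run:
```python
from h import *
w=grab('wrist','k.png');c=cloud(w)
pin=np.array([.5257,-.331]);d=c[...,:2]-pin;r=np.hypot(d[...,0],d[...,1])
th=np.degrees(np.arctan2(d[...,1],d[...,0]))
m=(w['z_map']>0)&(r>.03)&(r<.09)&(c[...,2]>.011)&(c[...,2]<.024)&(w['frame'].max(2)<90)
h,e=np.histogram(th[m],bins=72,range=(-180,180));print([(int(e[i]),int(h[i])) for i in range(72) if h[i]])
k=m&(th<-110)
x=np.median(d[k&(r>.07)],0);print(k.sum(),np.degrees(np.arctan2(x[1],x[0])),'expected',37.1-180)
```

```text
[(-160, 13), (-155, 94), (-150, 255), (-145, 256), (-140, 91), (-135, 5), (-10, 12), (-5, 156), (0, 205), (5, 114), (10, 36), (15, 10), (50, 2), (55, 11), (60, 45), (65, 151), (70, 282), (75, 224), (80, 2)]
714 -144.74742499235398 expected -142.9
```

View pics/k.png

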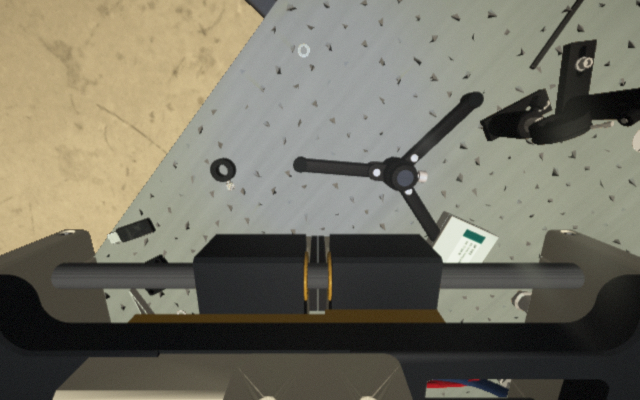

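The picture shows the leg fully out, with its foot at (300,165), in line with the pin and hub at (403,177). The smaller stand was never approached, so I hand the job in.

```bash
python3 -c "
from station import arm
print(arm.job_done())"
```

```text
the job is handed in; nothing more can be done
None
```

The larger stand's leg is swung fully out, measured within about 2° of its end stop. The arm is clear of everything, the smaller stand was never approached, and the job was handed in at about 6 s; no verdict came back.

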